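# Brace the lid press and hold it down on a jar

### The job

The jar standing in the small lid press has just been capped and its lid liner needs steady pressure. The press is light and stands loose, so first, before pressing the lever, steady it: swing its folded front leg out until it snaps into its end stop; then push the spring-loaded lever down until it is level, so that the plate bears on the lid, and finish while still holding it there. Leave the other things on the bench alone.

Things in the scene. Friction and masses are not known exactly. Their poses are not given: they have to be found in the camera images.
- lid_press: Light lid press of steel sheet, 0.8 kg, loose on rubber feet; a shove slides it, and its front leg steadies it against the push on the lever. Origin on the bench under the centre of the round jar nest; its -x is its front (grip and leg side), z up. Base plate from x -47 to +105 mm, 120 mm wide, top at z 30 mm; the upright with the lever pivot is at x +78 mm.
- press_leg (a joint): Front leg, steel bar 22 mm wide on a vertical pin at x -25, y -42 mm of the press, under the base plate; post 185 mm from the pin. 0 = folded, pointing to the press's +y (the start); swings counterclockwise seen from above to 1.571 = pointing to its -x, the end stop. An over-centre spring pulls it back (about 2 N at the post) until about 1.0; past about 1.15 it snaps on to the end stop and stays.
- leg_post (a point): Centre of the top of the upright thumb post at the leg's free end, 50 mm above the bench: round steel post 14 mm in diameter with an 18 mm black cap on its top 6 mm; the leg end under it is 13 mm high and 30 mm wide. Pinch the post from above or push it sideways. With the leg out it stands about 95 mm in front of the lever grip.
- lever_grip: Black palm grip across the lever's front end: 34 mm along the lever, 100 mm across, 24 mm high; fixed to the lever, so its z axis is vertical when the lever is level. A spring keeps the lever raised 0.36 rad; pushing takes about 3 N until the plate meets the lid (0.10 rad above level), then a stiff spring gives, 17 N at level; stop 0.10 rad below level. Origin: centre of its underside.
- grip_top (a point): Centre of the upper face of the palm grip, about 268 mm above the bench at rest, 201 mm with the lever level. The lever turns about a pin along the press's y axis at x +78, z 189 mm of the press; this point lies 193 mm from the pin along the lever and 12 mm above the lever's centre line, which runs through the pin.
- press_plate: Round steel pressure plate, 60 mm in diameter, hanging on a swivel from the spring plunger under the middle of the lever, above the jar. Origin at the swivel, 8 mm above its lower face.
- jar: Full glass jar with a screw lid, 69 mm in diameter, 112 mm tall, 0.46 kg, standing loose in the press's ring-shaped nest (ring 12 mm high). Origin at the centre of its underside.
- nest (a point): Centre of the nest's floor on the press's base plate, under the pressure plate.
- tape_roll: Bystander: brown roll of parcel tape, 66 mm across, 48 mm high, lying flat. Origin at the centre of its underside.
- stapler: Bystander: grey hand stapler, 32 x 137 x 44 mm. Origin at the centre of its underside.
- marker: Bystander: black and white marker pen, 130 mm long, 17 mm thick, lying. Origin at the centre of its underside.
- spare_jar: Bystander: a second full jar of the same kind, standing alone on the bench to the left in front of the rows of jars. Origin at the centre of its underside.

How it is judged:
By the outcome, as a careful person would: the job done as asked, in the order asked, and still so for the second after the job is handed in, while the arm keeps its last pose, push and grip.
It also fails if it takes over 64 s, if anything falls off the work surface, if the arm or the gripper's body presses on something with over 40 N, if the wrist force passes 120 N, or if a joint passes its speed limit or range.

### The arm

A 6-joint arm with a two-finger parallel gripper is mounted at the origin on a cart in front of the work surface, level with it; the furniture and walls round the work are solid. World frame = base frame: x ahead of the robot, y to its left, z up, the work surface at z = 0. Lengths are in m, angles in rad, forces in N, time in s.
With the tool pointing down it reaches from about 0.375 to 0.9 m from the base axis. Payload 3.1 kg.
Tool frame: the origin (TCP) lies between the finger pads; the fingertips stand 22 mm ahead of it and the grasp point (between the pads) lies 3 mm ahead of it; z points along the fingers, y is the line along which they close (so a half turn about z gives the same grasp; the last joint's range is limited). The gripper opens to 87 mm and grips with 3 to 60 N. Pads are 19 mm wide; open, the fingers measure 117 mm over their backs; the gripper's body (75 mm by 190 mm) begins 51 mm behind the grasp point.
Start: joints at [1.153, 0.527, 1.433, -0, 1.181, -0.178], TCP at [0.148, 0.607, 0.22] pointing down, gripper open.
Joint ranges: [-3.08, 3.08], [-0.75, 2.2], [0.22, 2.44], [-1.43, 4.57], [0, 2.65], [-2.85, 2.85]. Speed limits (rad/s): [2.79, 2.79, 3.14, 3.14, 3.14, 3.14].

### API

Orientations are given as a unit quaternion [x, y, z, w].
In Python, from rig import robot gives the robot as it stands.
- The arm moves only by the tool move_arm, never from a script. Its argument "series" is text: rows parted by semicolons, each of 6 numbers parted by spaces: the shift along the tool's x, y, z in mm, then the turn, a rotation vector about the tool's x, y, z in degrees. In form: dx dy dz ax ay az; .... A call has 1 to 8 rows; each row is the pose to reach, as a shift and turn from the pose commanded when the call began, along the tool's axes at that moment; what a row does not reach only later rows make up. A row lasts 1/12 s, in which the tool goes at most 41.7 mm and 7.16 degrees, less where a joint would pass 70% of its speed; a pose out of reach is approached as far as the arm can. A call with a gripper value outside its range is refused whole. "jaw" is the opening, from 0 (shut) to 1 (fully open), set as the call begins (left out, the last holds). The fingers move at their own pace and stop on an object; "newtons" is the grip in N (left out, the last holds). Time passes only in rows, so rows that repeat a pose let the fingers close. It gives the time, the measured TCP pose, the force, the opening and the grip force at its end, in the units of the state.
- robot.get_obs(): the state, without advancing time (a new reading comes with each control period).
- robot.camera(name): name is "side" or "top"; returns a dict with "img" (400x640x3 uint8, red, green, blue), "mtx" (3x3 intrinsics, pixels), "distortion" ([k1, k2, p1, p2, k3] as OpenCV has them; the pictures are not rectified), "world_to_cam" (4x4, takes a point from world to camera coordinates). Camera axes: x right, y down, z forward; pixel columns grow to the right and rows downward; lengths in m; the calibration is good to about 2 mm. A picture is of the moment at which its call begins. There is no depth.
- robot.hand_in(): hands the job in; it is judged then, once.
Trained networks look in a picture, given as the dict that the camera call returned (one of the last four; its "shot" number tells which), for a name from the list of things; names that differ only in an ending like _2 or _b are one class to them, and where a whole thing is asked for, a point or a joint stands for the part that bears it (a point fixed in the world has none). Each returns a list of dicts, best first, with "p" (0 to 1); they miss things now and then, are a little off and sometimes report something else, mostly with a low value. They report only what shows in the picture. A call takes as long as a camera call.
- robot.search_frame(picture, thing): "xyz" ([x, y, z] in m, in world coordinates, good to about 4 mm: the middle of the surface that is visible of it).
- robot.tip_of(picture, thing): "xyz" ([x, y, z] in m, in world coordinates, good to about 4 mm: a listed point, or the origin of a listed thing).
The state is a dict: "time": time; "q": joint angles; "joint_velocities": joint speeds; "joint_torque": joint torques, N m; "position": TCP position; "tool_rot": TCP orientation; "ft_force": force on the tool from outside, world axes, zero at the start; "moment": the same for the moment, N m; "grip_width": finger opening in m; "grip_force": force on a finger pad.
Only numpy, scipy, OpenCV 4.12 (cv2) and the standard library are available. Lean on these libraries where they do the work, as an engineer would, in place of code of your own. Each camera call takes 0.05 s, during which the arm holds its last target. There are 200 camera calls.

## Working session

There is one attempt and no reset: what is moved stays moved. The work goes in short steps, Python scripts to look and compute and a tool call to move; the robot and the scene stay as the last step left them, time stands still between calls to the robot, and variables do not carry over. Pictures are saved under pics/ and viewed, at most 10 in all, crops included, and the job is handed in when it is done.

Besides the shell and the picture viewer there is one more tool, called after ">>>" in YAML: its name, and indented under it one key for each argument. move_arm: Moves the arm, as the interface text tells. Its arguments: {"type":"object","properties":{"series":{"type":"string"},"jaw":{"type":"number"},"newtons":{"type":"number"}},"required":["series"]}

```bash
mkdir -p pics
cat > a.py <<'E'
from rig import robot
import cv2, numpy as np
o=robot.get_obs(); print(o['time'],o['position'],o['tool_rot'],o['ft_force'])
for n in ('side','top'):
    c=robot.camera(n); cv2.imwrite(f'pics/{n}0.png',c['img'][:,:,::-1])
    for t in ('leg_post','grip_top','nest','lid_press','lever_grip','press_plate','jar','spare_jar','tape_roll','stapler','marker'):
        r=robot.tip_of(c,t)
        print(n,t,[(np.round(d['xyz'],3).tolist(),round(d['p'],2)) for d in r[:2]])
E
python3 a.py
```

```text
0.0 [0.14750077 0.60656635 0.21856607] [ 1.19110605e-01  9.92880382e-01 -1.05415579e-03 -3.14524029e-04] [ 0.06383777  0.20127539 -0.85390257]
side leg_post []
side grip_top [([0.569, -0.342, 0.27], 0.73), ([0.43, 0.344, 0.003], 0.5)]
side nest [([0.647, -0.402, 0.025], 0.98), ([0.649, -0.4, 0.028], 0.41)]
side lid_press [([0.647, -0.403, 0.003], 0.56)]
side lever_grip [([0.564, -0.334, 0.25], 0.66)]
side press_plate [([0.636, -0.396, 0.168], 0.68)]
side jar [([0.645, -0.399, 0.027], 0.89), ([0.635, -0.395, 0.168], 0.35)]
side spare_jar [([0.439, -0.014, 0.002], 0.92)]
side tape_roll []
side stapler [([0.443, 0.13, -0.002], 0.61)]
side marker [([0.431, 0.348, 0.005], 0.6)]
top leg_post [([0.71, -0.274, 0.046], 0.61)]
top grip_top [([0.569, -0.342, 0.269], 0.76)]
top nest [([0.647, -0.4, 0.033], 0.93)]
top lid_press [([0.646, -0.402, -0.002], 0.8)]
top lever_grip [([0.563, -0.337, 0.245], 0.98)]
top press_plate [([0.635, -0.392, 0.171], 0.57)]
top jar [([0.644, -0.402, 0.029], 0.51)]
top spare_jar [([0.44, -0.013, 0.002], 0.7)]
top tape_roll [([0.436, -0.123, -0.002], 0.81), ([0.564, -0.339, 0.249], 0.24)]
top stapler [([0.444, 0.134, 0.002], 0.69), ([0.439, -0.017, 0.003], 0.21)]
top marker [([0.428, 0.343, -0.004], 0.61)]
```

View pics/side0.png

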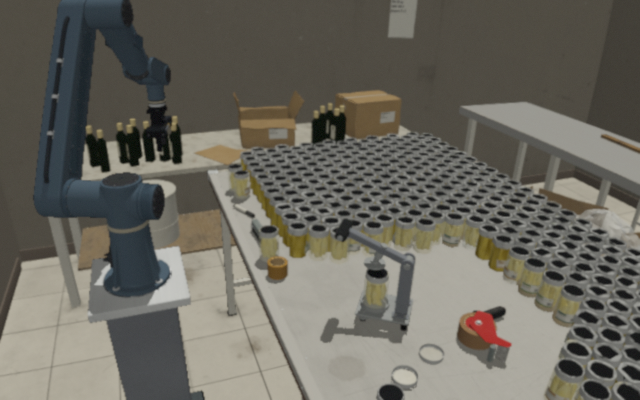

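View pics/top0.png

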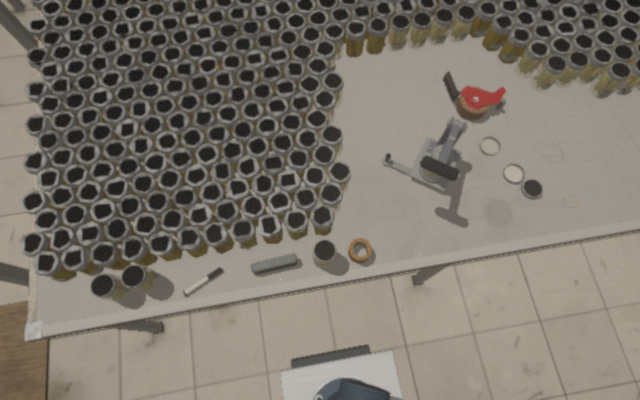

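Run:
```python
import numpy as np
n=np.array([.6465,-.402]);g=np.array([.569,-.342])
f=g-n; print(np.linalg.norm(f)); 
th=np.arctan2(-f[1],-f[0]);print('press yaw',th)
R=np.array([[np.cos(th),-np.sin(th)],[np.sin(th),np.cos(th)]])
w=lambda x,y:np.round(n+R@[x,y],3)
print('pin',w(-25,-42) if 0 else w(-.025,-.042))
for a in np.arange(0,1.6,.2).tolist()+[1.571]:
    print(round(a,2),w(-.025-.185*np.sin(a),-.042+.185*np.cos(a)))
print('grip level',w(.078-.193,0),'R',np.round(R,3).tolist())
print('base corners',w(-.047,.06),w(-.047,-.06),w(.105,.06),w(.105,-.06))
```

```text
0.0980114789195633
press yaw -0.6588060361174761
pin [ 0.601 -0.42 ]
0.0 [ 0.714 -0.274]
0.2 [ 0.683 -0.254]
0.4 [ 0.648 -0.241]
0.6 [ 0.612 -0.235]
0.8 [ 0.575 -0.237]
1.0 [ 0.539 -0.246]
1.2 [ 0.506 -0.261]
1.4 [ 0.476 -0.283]
1.57 [ 0.455 -0.307]
grip level [ 0.556 -0.332] R [[0.791, 0.612], [-0.612, 0.791]]
base corners [ 0.646 -0.326] [ 0.573 -0.421] [ 0.766 -0.419] [ 0.693 -0.514]
```

Side: the press is at about (380,290) with the raised black grip at (345,230). Top: the leg post is at (388,158) left of the press, the grip is at (440,168), and the nearest jars are at (340,172), (322,220) and (335,135). The network results match the pictures.

```bash
cat > h.py <<'E'
from rig import robot
import cv2, numpy as np
from scipy.spatial.transform import Rotation as Ro
def ray(c,px,z):
    p=cv2.undistortPoints(np.array([[px]],float),c['mtx'],np.array(c['distortion']))[0,0]
    W=np.array(c['world_to_cam']);R=W[:3,:3];o=-R.T@W[:3,3];d=R.T@[p[0],p[1],1]
    return np.round(o+d*(z-o[2])/d[2],3)
def rows(targets):
    """targets: (x,y,z,tool-y heading deg or None); prints rows from the measured pose"""
    o=robot.get_obs(); R=Ro.from_quat(o['tool_rot']).as_matrix(); p=np.array(o['position'])
    print('t',round(o['time'],2),'p',p.round(4),'ydir',round(np.degrees(np.arctan2(R[1,1],R[0,1])),1),'F',np.round(o['ft_force'],1),'q',np.round(o['q'],2))
    for x,y,z,h in targets:
        if h is None: rv=np.zeros(3)
        else:
            h=np.radians(h); Y=np.array([np.cos(h),np.sin(h),0]);Z=np.array([0,0,-1.]);T=np.c_[np.cross(Y,Z),Y,Z]
            rv=np.degrees(Ro.from_matrix(R.T@T).as_rotvec())
        print(np.round(R.T@(np.array([x,y,z])-p)*1000,1),rv.round(1))
E
python3 - <<'E'
from h import *
c=robot.camera('top')
for px in [(340,172),(322,218),(335,135),(332,78),(324,251),(360,250)]: print(px,ray(c,px,.112))
print(ray(c,(388,156),.05))
import numpy as np
th=-.659;t=np.degrees(th)
print('tangent heading at a=0:',t+180-360, t+180)
rows([(.735,-.290,.25,t+180)])
E
```

```text
(340, 172) [ 0.657 -0.107  0.112]
(322, 218) [ 0.528 -0.03   0.112]
(335, 135) [ 0.779 -0.115  0.112]
(332, 78) [ 0.978 -0.144  0.112]
(324, 251) [ 0.434 -0.019  0.112]
(360, 250) [ 0.419 -0.117  0.112]
[ 0.709 -0.273  0.05 ]
tangent heading at a=0: -217.75791869912126 142.24208130087874
t 1.25 p [0.1478 0.6072 0.2195] ydir 76.3 F [-0.1 -0.6 -0.2] q [ 1.15  0.53  1.43 -0.    1.18 -0.18]
[-782.8 -732.9  -30.4] [ -0.    0.  -65.9]
```

Run:
```python
from h import *
rows([(.735,-.290,.25,-37.8)])
```

```text
t 1.25 p [0.1478 0.6072 0.2195] ydir 76.3 F [-0.1 -0.6 -0.2] q [ 1.15  0.53  1.43 -0.    1.18 -0.18]
[-782.8 -732.9  -30.4] [  0.    0.  114.1]
```

>>> move_arm:
  series: "-783 -733 -30 0 0 114;-783 -733 -30 0 0 114;-783 -733 -30 0 0 114;-783 -733 -30 0 0 114;-783 -733 -30 0 0 114;-783 -733 -30 0 0 114;-783 -733 -30 0 0 114;-783 -733 -30 0 0 114"
  jaw: 0
  newtons: 20

```text
time: 1.92
position: [0.3311, 0.3268, 0.2292]
tool_rot: [0.583, 0.813, 0.0, 0.0]
ft_force: [0.9, 0.9, 0.5]
grip_width: 0.042
grip_force: 0.0
```

Run:
```python
from h import *
rows([(.735,-.290,.25,-37.8)])
```

```text
t 1.92 p [0.3311 0.3268 0.2292] ydir 18.7 F [0.9 0.9 0.5] q [ 0.54  0.3   1.81 -0.    1.03  0.21]
[-713.8  185.   -20.7] [ 0.  -0.  56.5]
```

>>> move_arm:
  series: "-714 185 -21 0 0 57;-714 185 -21 0 0 57;-714 185 -21 0 0 57;-714 185 -21 0 0 57;-714 185 -21 0 0 57;-714 185 -21 0 0 57;-714 185 -21 0 0 57;-714 185 -21 0 0 57"

```text
time: 2.58
position: [0.5153, 0.0487, 0.2387]
tool_rot: [0.9, 0.436, 0.0, 0.0]
ft_force: [0.8, 0.8, -0.3]
grip_width: 0.0007
grip_force: 0.0
```

Run:
```python
from h import *
rows([(.735,-.290,.25,-37.8)])
```

```text
t 2.58 p [0.5153 0.0487 0.2387] ydir -38.4 F [ 0.8  0.8 -0.3] q [-0.12  0.36  1.68  0.    1.11  0.55]
[-129.3  382.5  -11.2] [ 0.  -0.  -0.6]
```

>>> move_arm:
  series: "-129 382 -11 0 0 0;-129 382 -11 0 0 0;-129 382 -11 0 0 0;-129 382 -11 0 0 0;-129 382 -11 0 0 0;-129 382 -11 0 0 0;-129 382 -11 0 0 0;-129 382 -11 0 0 0"

```text
time: 3.25
position: [0.6984, -0.2294, 0.2475]
tool_rot: [0.899, 0.438, 0.0, -0.0]
ft_force: [-0.3, 0.9, 0.4]
grip_width: 0.0008
grip_force: 0.0
```

Run:
```python
from h import *
c=robot.camera('top')
print([(np.round(d['xyz'],3).tolist(),round(d['p'],2)) for d in robot.tip_of(c,'leg_post')])
rows([(.745,-.297,.25,-37.8),(.745,-.297,.044,-37.8)])
```

```text
[]
t 3.35 p [ 0.7003 -0.2346  0.2463] ydir -38.3 F [-0.3  0.4  0.8] q [-0.47  0.67  1.08 -0.    1.39  0.2 ]
[-21.2  73.8  -3.3] [ 0.3  0.1 -0.5]
[-21.   72.7 202.7] [ 0.3  0.1 -0.5]
```

>>> move_arm:
  series: "-21 40 0 0 0 0;-21 77 0 0 0 0;-21 77 40 0 0 0;-21 77 80 0 0 0;-21 77 120 0 0 0;-21 77 160 0 0 0;-21 77 200 0 0 0;-21 77 203 0 0 0"

```text
time: 4.02
position: [0.7386, -0.2873, 0.0333]
tool_rot: [0.899, 0.439, -0.006, -0.008]
ft_force: [-1.6, 1.0, -2.4]
grip_width: 0.0002
grip_force: 0.0
```

```bash
cat > look.py <<'E'
from h import *
import sys
for n in ('side','top'):
    c=robot.camera(n)
    if n=='top': cv2.imwrite('pics/%s.png'%sys.argv[1],cv2.resize(c['img'][90:250,300:540,::-1],None,fx=3,fy=3,interpolation=3))
    for t in ('leg_post','grip_top','nest'):
        print(n,t,[(np.round(d['xyz'],3).tolist(),round(d['p'],2)) for d in robot.tip_of(c,t)[:2]])
E
python3 look.py t1
python3 - <<'E'
from h import *
n=np.array([.6465,-.402]);th=-.659
T=[]
for a,lag in [(0,.026),(0,.0),(.1,.024),(.2,.024),(.3,.024),(.4,.024)]:
    t=np.array([-np.cos(a),-np.sin(a)]); P=np.array([-.025-.185*np.sin(a),-.042+.185*np.cos(a)])-lag*t
    R=np.array([[np.cos(th),-np.sin(th)],[np.sin(th),np.cos(th)]]); w=n+R@P
    T.append((*w,.044,-37.8+np.degrees(a)))
rows(T)
E
```

```text
side leg_post []
side grip_top [([0.568, -0.341, 0.269], 0.66)]
side nest [([0.647, -0.4, 0.028], 0.7)]
top leg_post [([0.43, 0.34, -0.004], 0.53)]
top grip_top [([0.568, -0.342, 0.267], 0.75), ([0.644, -0.402, -0.002], 0.65)]
top nest [([0.646, -0.397, 0.032], 0.64)]
t 4.42 p [ 0.7474 -0.2925  0.0485] ydir -38.0 F [0.8 0.3 0.7] q [-0.51  0.95  1.03  0.    1.16  0.15]
[ -5.4 -11.7   4.5] [ 0.3 -0.1 -0.2]
[ -5.5 -37.7   4.3] [ 0.3 -0.1 -0.2]
[ -4.  -32.3   4.3] [ 0.4 -0.  -5.9]
[ -4.5 -50.9   4.2] [  0.4  -0.  -11.6]
[ -6.8 -69.4   4.1] [  0.4  -0.  -17.4]
[-11.  -87.6   4. ] [  0.4   0.  -23.1]
```

View pics/t1.png

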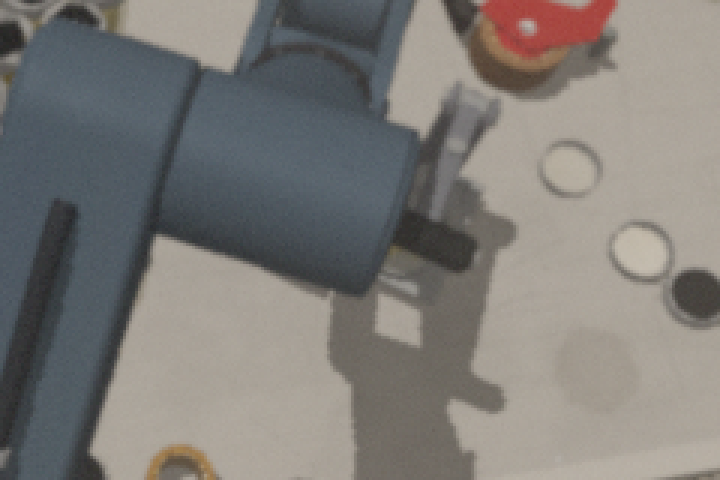

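The arm hides the post from the top camera, so I'll push along the computed arc and watch the force.

>>> move_arm:
  series: "-5 -8 4 0 0 0;-5 -14 4 0 0 -1;-4 -20 4 0 0 -2;-4 -26 4 0 0 -4;-4 -32 4 0 0 -6;-4 -38 4 0 0 -8;-4 -44 4 0 0 -10;-5 -51 4 0 0 -12"

```text
time: 5.08
position: [0.7035, -0.2641, 0.0418]
tool_rot: [0.847, 0.531, 0.001, 0.002]
ft_force: [2.9, 0.5, 0.2]
grip_width: 0.0004
grip_force: 0.8
```

```bash
cat > arc.py <<'E'
from h import *
import sys
n=np.array([.6465,-.402]);th=-.659
T=[]
for a in map(float,sys.argv[1:]):
    lag=.024
    t=np.array([-np.cos(a),-np.sin(a)]); P=np.array([-.025-.185*np.sin(a),-.042+.185*np.cos(a)])-lag*t
    R=np.array([[np.cos(th),-np.sin(th)],[np.sin(th),np.cos(th)]]); w=n+R@P
    T.append((*w,.044,-37.8+np.degrees(a)))
rows(T)
E
python3 arc.py .25 .3 .35 .4 .45 .5 .55 .6
python3 - <<'E'
from h import *
c=robot.camera('side')
cv2.imwrite('pics/s2.png',cv2.resize(c['img'][200:350,270:470,::-1],None,fx=4,fy=4,interpolation=3))
E
```

```text
t 5.08 p [ 0.7035 -0.2641  0.0418] ydir -25.8 F [2.9 0.5 0.2] q [-0.51  0.89  1.2   0.    1.05 -0.06]
[ 0.9 -8.1 -2.2] [ 0.2 -0.  -2.3]
[  1.5 -17.4  -2.3] [ 0.2 -0.  -5.2]
[  1.6 -26.8  -2.3] [ 0.2  0.  -8.1]
[  1.3 -36.1  -2.4] [  0.2   0.  -10.9]
[  0.4 -45.4  -2.4] [  0.2   0.  -13.8]
[ -0.8 -54.6  -2.4] [  0.2   0.  -16.7]
[ -2.6 -63.8  -2.5] [  0.2   0.  -19.5]
[ -4.8 -72.8  -2.5] [  0.2   0.  -22.4]
```

View pics/s2.png

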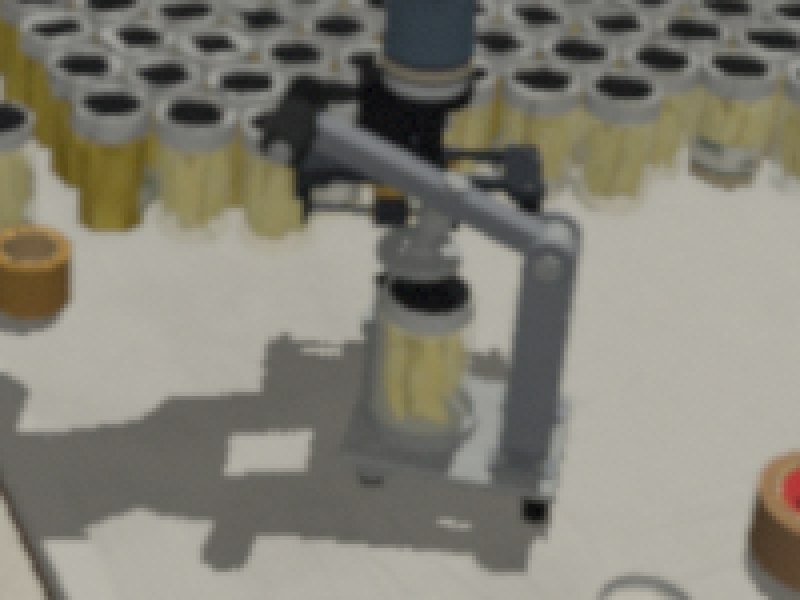

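The gripper (crop about 420,190) sits behind the press. The press is in place, and about 3 N shows the finger pushing the post, so I carry on.

>>> move_arm:
  series: "1 -8 -2 0 0 -2;1 -17 -2 0 0 -5;1 -27 -2 0 0 -8;1 -36 -2 0 0 -11;0 -45 -2 0 0 -14;-1 -55 -2 0 0 -17;-3 -64 -2 0 0 -20;-5 -73 -2 0 0 -22"

```text
time: 5.8
position: [0.6352, -0.2367, 0.0437]
tool_rot: [0.73, 0.683, 0.001, 0.002]
ft_force: [0.4, -0.2, 0.9]
grip_width: 0.0005
grip_force: 0.5
```

```bash
python3 look.py t3; python3 arc.py .65 .7 .75 .8 .85 .9 .95 1.0
```

```text
side leg_post [([0.614, -0.23, 0.046], 0.68)]
side grip_top [([0.57, -0.344, 0.269], 0.72), ([0.644, -0.401, 0.024], 0.29)]
side nest [([0.646, -0.402, 0.029], 0.59)]
top leg_post []
top grip_top [([0.57, -0.341, 0.266], 0.51)]
top nest [([0.646, -0.398, 0.033], 0.64)]
t 6.2 p [ 0.6353 -0.2368  0.0427] ydir -4.0 F [ 1.8 -0.1  0.7] q [-0.52  0.81  1.41  0.    0.92 -0.45]
[ 1.1 -8.7 -1.3] [ 0.1  0.  -3.4]
[  1.5 -18.   -1.3] [ 0.1  0.  -6.3]
[  1.4 -27.3  -1.3] [ 0.1  0.  -9.2]
[  0.9 -36.7  -1.4] [  0.1   0.  -12. ]
[ -0.1 -45.9  -1.4] [  0.1   0.  -14.9]
[ -1.5 -55.1  -1.4] [  0.1   0.  -17.8]
[ -3.4 -64.3  -1.4] [  0.1   0.  -20.6]
[ -5.8 -73.3  -1.4] [  0.1   0.  -23.5]
```

Post is at (0.614,-0.230), as the arc predicts, and the press hasn't moved.

>>> move_arm:
  series: "1 -9 -1 0 0 -3;1 -18 -1 0 0 -6;1 -27 -1 0 0 -9;1 -37 -1 0 0 -12;0 -46 -1 0 0 -15;-1 -55 -1 0 0 -18;-3 -64 -1 0 0 -21;-5 -73 -1 0 0 -23"

```text
time: 6.87
position: [0.5611, -0.2367, 0.0434]
tool_rot: [0.58, 0.815, -0.0, 0.0]
ft_force: [-0.1, 0.2, 0.3]
grip_width: 0.0006
grip_force: 0.2
```

```bash
python3 look.py t4; python3 arc.py 1.05 1.1 1.15 1.2 1.25 1.3 1.35 1.4
```

```text
side leg_post [([0.542, -0.24, 0.047], 0.74)]
side grip_top [([0.572, -0.338, 0.269], 0.62)]
side nest [([0.646, -0.402, 0.029], 0.63), ([0.444, 0.132, -0.002], 0.37)]
top leg_post [([0.538, -0.246, 0.048], 0.59)]
top grip_top []
top nest []
t 7.27 p [ 0.5618 -0.2365  0.0434] ydir 19.0 F [-0.4 -0.4  0.5] q [-0.58  0.74  1.6   0.    0.8  -0.91]
[-0.1 -9.6 -0.6] [ 0.   0.  -3.3]
[  0.4 -19.   -0.6] [ 0.   0.  -6.2]
[  0.3 -28.3  -0.6] [ 0.   0.  -9.1]
[ -0.2 -37.6  -0.6] [  0.    0.  -11.9]
[ -1.2 -46.9  -0.6] [  0.    0.  -14.8]
[ -2.6 -56.1  -0.6] [  0.    0.  -17.7]
[ -4.5 -65.2  -0.6] [  0.    0.  -20.5]
[ -6.9 -74.2  -0.6] [  0.    0.  -23.4]
```

>>> move_arm:
  series: "0 -10 -1 0 0 -3;0 -19 -1 0 0 -6;0 -28 -1 0 0 -9;0 -38 -1 0 0 -12;-1 -47 -1 0 0 -15;-3 -54 -1 0 0 -17;-3 -54 -1 0 0 -17;-3 -54 -1 0 0 -17"

```text
time: 7.93
position: [0.5114, -0.2571, 0.0445]
tool_rot: [0.455, 0.891, 0.0, 0.0]
ft_force: [0.7, -0.2, 0.3]
grip_width: 0.0003
grip_force: 0.0
```

```bash
python3 look.py t5; python3 arc.py 1.1 1.3 1.571
```

```text
side leg_post [([0.454, -0.306, 0.049], 0.7), ([0.438, -0.021, 0.002], 0.3)]
side grip_top [([0.567, -0.344, 0.269], 0.63)]
side nest []
top leg_post [([0.45, -0.309, 0.044], 0.5)]
top grip_top []
top nest []
t 8.33 p [ 0.5113 -0.2567  0.0444] ydir 36.0 F [ 1.   0.1 -0.1] q [-0.66  0.71  1.7  -0.    0.73 -1.29]
[-7.5 34.7  0.4] [ 0.   0.  10.8]
[ 0.6 -1.7  0.4] [ 0.   0.  -0.6]
[ -0.4 -52.1   0.4] [  0.    0.  -16.2]
```

View pics/t5.png

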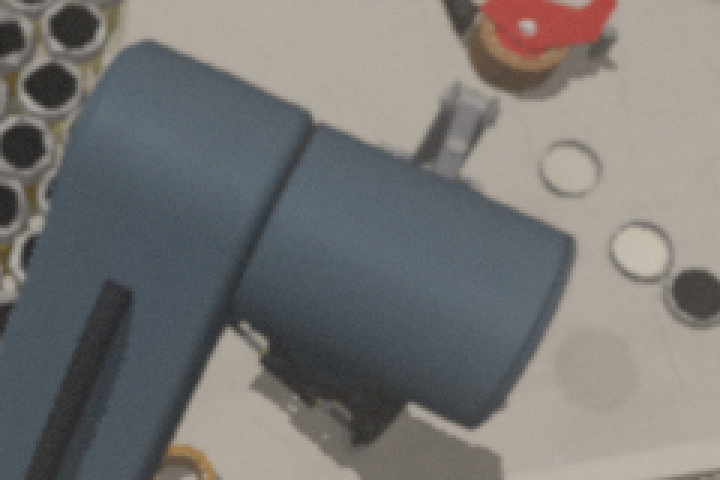

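The leg has snapped out: the post is at (0.454,-0.306), its predicted end position. The crop shows only the arm over the press and the raised gripper shadow. Now I rise clear.

>>> move_arm:
  series: "10 5 -5 0 0 0;15 8 -40 0 0 0;15 8 -80 0 0 0;15 8 -120 0 0 0;15 8 -160 0 0 0;15 8 -200 0 0 0;15 8 -240 0 0 0;15 8 -275 0 0 0"

```text
time: 9.0
position: [0.5084, -0.2389, 0.3226]
tool_rot: [0.454, 0.891, -0.0, 0.001]
ft_force: [0.2, -0.4, 0.4]
grip_width: 0.0006
grip_force: 0.0
```

```bash
cat > lev.py <<'E'
from h import *
import sys
n=np.array([.6465,-.4015]);th=-.656
R=np.array([[np.cos(th),-np.sin(th)],[np.sin(th),np.cos(th)]])
T=[]
for s in sys.argv[1:]:
    f,dz=map(float,s.split(','))
    x=.078-.193*np.cos(f)+.012*np.sin(f); z=.189+.193*np.sin(f)+.012*np.cos(f)
    T.append((*(n+R@[x,0]),z+.022+dz,90+np.degrees(th)))
rows(T)
E
python3 lev.py .36,.04 .36,.01
```

```text
t 9.0 p [ 0.5084 -0.2389  0.3226] ydir 36.0 F [ 0.2 -0.4  0.4] q [-0.64  0.34  1.46  0.    1.34 -1.27]
[-118.3  -11.7   -7.4] [  0.    0.1 -16.4]
[-118.2  -11.8   22.6] [  0.    0.1 -16.4]
```

>>> move_arm:
  series: "0 0 -8 0 0 -5;-35 -4 -8 0 0 -10;-70 -8 -8 0 0 -16;-100 -12 -8 0 0 -16;-118 -12 -8 0 0 -16;-118 -12 -8 0 0 -16;-118 -12 10 0 0 -16;-118 -12 20 0 0 -16"

```text
time: 9.67
position: [0.5676, -0.3409, 0.2983]
tool_rot: [0.325, 0.946, 0.001, -0.001]
ft_force: [-0.5, 1.2, -0.1]
grip_width: 0.0003
grip_force: 0.0
```

```bash
python3 look.py t6; python3 lev.py .36,.005 .31,.002 .26,.002 .21,.001 .16,0 .12,0
```

```text
side leg_post [([0.451, -0.308, 0.047], 0.73)]
side grip_top [([0.567, -0.346, 0.269], 0.68)]
side nest [([0.643, -0.401, 0.026], 0.87)]
top leg_post []
top grip_top []
top nest []
t 10.07 p [ 0.5687 -0.3425  0.3006] ydir 52.0 F [0.2 0.3 0.4] q [-0.71  0.51  1.23  0.    1.4  -1.62]
[0.8 0.7 5.3] [-0.   0.1 -0.4]
[ 4.6  0.6 17.3] [-0.   0.1 -0.4]
[ 7.9  0.6 26.3] [-0.   0.1 -0.4]
[10.7  0.6 36.6] [-0.   0.1 -0.4]
[13.1  0.6 47. ] [-0.   0.1 -0.4]
[14.7  0.6 54.5] [-0.   0.1 -0.4]
```

>>> move_arm:
  series: "1 0 5 0 0 0;3 1 12 0 0 0;5 1 18 0 0 0;7 1 24 0 0 0;9 1 31 0 0 0;11 1 38 0 0 0;13 1 46 0 0 0;15 1 54 0 0 0"

```text
time: 10.73
position: [0.557, -0.3324, 0.2451]
tool_rot: [0.325, 0.946, -0.0, 0.0]
ft_force: [-1.5, 0.3, 4.5]
grip_width: 0.0003
grip_force: 1.8
```

```bash
python3 look.py t7; python3 lev.py .1,0 .05,0 0,0
```

```text
side leg_post [([0.454, -0.305, 0.049], 0.57)]
side grip_top [([0.561, -0.337, 0.246], 0.58), ([0.437, -0.125, -0.003], 0.57)]
side nest [([0.644, -0.402, 0.025], 0.75)]
top leg_post []
top grip_top []
top nest []
t 11.13 p [ 0.5577 -0.3329  0.246 ] ydir 52.0 F [-0.7 -0.3  4.1] q [-0.71  0.53  1.34  0.    1.27 -1.62]
[ 0.6 -0.2  3.8] [-0.   0.1 -0.4]
[ 1.9 -0.2 13.4] [-0.   0.1 -0.4]
[ 2.8 -0.2 23. ] [-0.   0.1 -0.4]
```

>>> move_arm:
  series: "0 0 4 0 0 0;1 0 8 0 0 0;1 0 11 0 0 0;2 0 14 0 0 0;2 0 17 0 0 0;3 0 20 0 0 0;3 0 23 0 0 0;3 0 23 0 0 0"

```text
time: 11.8
position: [0.5544, -0.3303, 0.2215]
tool_rot: [0.325, 0.946, 0.0, -0.001]
ft_force: [-0.9, 0.0, 3.4]
grip_width: 0.0003
grip_force: 1.8
```

```bash
python3 look.py t8; python3 lev.py 0,0
python3 - <<'E'
from h import *
c=robot.camera('side')
cv2.imwrite('pics/s8.png',cv2.resize(c['img'][200:350,270:470,::-1],None,fx=4,fy=4,interpolation=3))
E
```

```text
side leg_post [([0.45, -0.308, 0.046], 0.9)]
side grip_top [([0.559, -0.335, 0.223], 0.48)]
side nest [([0.454, -0.311, 0.047], 0.72), ([0.646, -0.403, 0.028], 0.58)]
top leg_post []
top grip_top []
top nest []
t 12.2 p [ 0.5548 -0.3307  0.2226] ydir 52.0 F [-1.   1.6  4.6] q [-0.71  0.55  1.37 -0.    1.21 -1.62]
[-0.9 -0.2 -0.4] [-0.  -0.  -0.4]
```

View pics/s8.png

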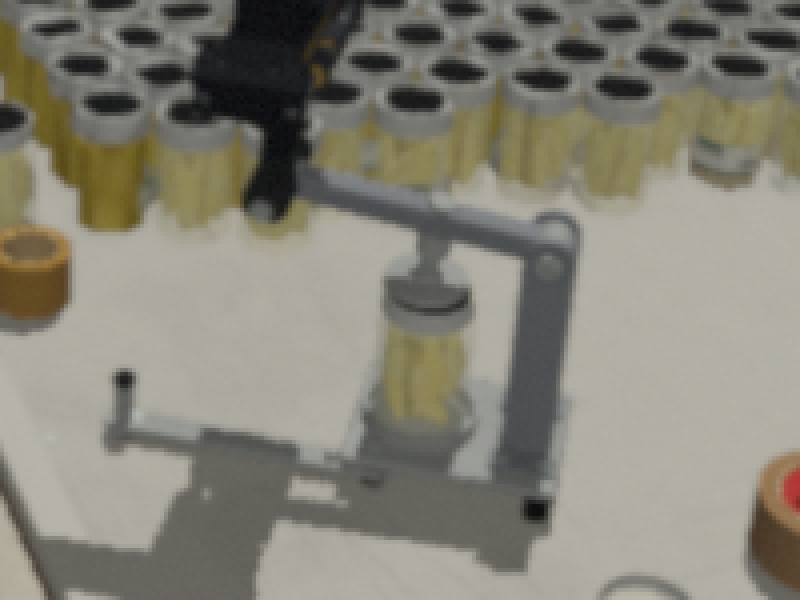

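Run:
```python
from h import *
c=robot.camera('side')
n=np.array([.6465,-.4015]);th=-.656
R=np.array([[np.cos(th),-np.sin(th)],[np.sin(th),np.cos(th)]])
W=np.array(c['world_to_cam'])
def pr(x,y,z):
    q,_=cv2.projectPoints(np.array([[*(n+R@[x,y]),z]]),cv2.Rodrigues(W[:3,:3])[0],W[:3,3],c['mtx'],np.array(c['distortion']))
    return ((q[0,0]-[270,200])*4).round()
print('pin',pr(.078,-.01,.189),pr(.078,-.02,.189))
for f in (0,.05,.1,.15):
    print(f,'grip near end',pr(.078-.193*np.cos(f),-.05,.189+.193*np.sin(f)),'grip top',pr(.078-.193*np.cos(f)+.012*np.sin(f),0,.189+.193*np.sin(f)+.012*np.cos(f)), 'lever mid',pr(.078-.0965*np.cos(f),-.01,.189+.0965*np.sin(f)))
p=np.array(robot.get_obs()['position'])
for dz in (0,-.022):
    q,_=cv2.projectPoints(np.array([p+[0,0,dz]]),cv2.Rodrigues(W[:3,:3])[0],W[:3,3],c['mtx'],np.array(c['distortion'])); print('tcp',dz,((q[0,0]-[270,200])*4).round())
g=c['img'][225:265,315:385,::-1]
cv2.imwrite('pics/s9.png',cv2.resize(g,None,fx=11,fy=11,interpolation=3))
```

```text
pin [547. 257.] [545. 265.]
0 grip near end [253. 237.] grip top [272. 186.] lever mid [405. 232.]
0.05 grip near end [254. 225.] grip top [274. 174.] lever mid [406. 226.]
0.1 grip near end [255. 213.] grip top [277. 162.] lever mid [407. 220.]
0.15 grip near end [258. 201.] grip top [280. 151.] lever mid [408. 214.]
tcp 0 [273. 159.]
tcp -0.022 [271. 186.]
```

View pics/s9.png

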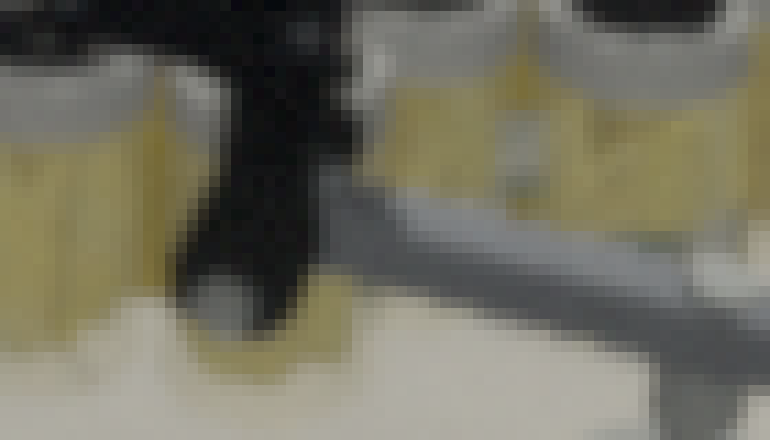

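The s9 crop shows the grip's near end at side pixel (335,252), which puts the lever about 0.11 rad above level. That fits the 4.6 N reading. Contact is higher up the fingers than I assumed, so I press on about 20 mm more, by force and image.

>>> move_arm:
  series: "0 0 3 0 0 0;0 0 6 0 0 0;0 0 9 0 0 0;0 0 12 0 0 0;0 0 15 0 0 0;0 0 15 0 0 0"

```text
time: 12.8
position: [0.5537, -0.3296, 0.2085]
tool_rot: [0.325, 0.946, 0.001, -0.001]
ft_force: [-6.0, 3.1, 14.5]
grip_width: 0.0007
grip_force: 6.6
```

```bash
cat > fin.py <<'E'
from h import *
import sys
c=robot.camera('side')
cv2.imwrite('pics/%s.png'%sys.argv[1],cv2.resize(c['img'][200:350,270:470,::-1],None,fx=4,fy=4,interpolation=3))
for t in ('leg_post','grip_top','lever_grip','nest','press_plate'):
    print(t,[(np.round(d['xyz'],3).tolist(),round(d['p'],2)) for d in robot.tip_of(c,t)[:2]])
rows([])
E
python3 fin.py s10
```

```text
leg_post [([0.449, -0.306, 0.046], 0.81)]
grip_top [([0.554, -0.335, 0.212], 0.49)]
lever_grip [([0.555, -0.333, 0.212], 0.56), ([0.555, -0.332, 0.19], 0.55)]
nest [([0.647, -0.403, 0.03], 0.78)]
press_plate [([0.645, -0.399, 0.148], 0.55)]
t 13.1 p [ 0.554  -0.3299  0.2093] ydir 52.0 F [-5.7  4.4 13.3] q [-0.71  0.57  1.39 -0.    1.19 -1.62]
```

>>> move_arm:
  series: "2 0 1 0 0 0;2 0 2 0 0 0;2 0 4 0 0 0;2 0 5 0 0 0;2 0 5 0 0 0"

```text
time: 13.52
position: [0.5527, -0.3284, 0.2045]
tool_rot: [0.325, 0.946, 0.0, -0.001]
ft_force: [-4.9, 4.5, 14.4]
grip_width: 0.0004
grip_force: 7.4
```

```bash
python3 fin.py s11
```

```text
leg_post [([0.449, -0.308, 0.048], 0.68)]
grip_top [([0.552, -0.336, 0.207], 0.59)]
lever_grip [([0.553, -0.331, 0.183], 0.73)]
nest [([0.646, -0.403, 0.03], 0.89), ([0.554, -0.329, 0.187], 0.55)]
press_plate [([0.646, -0.397, 0.148], 0.54)]
t 13.82 p [ 0.5528 -0.3286  0.2047] ydir 52.0 F [-5.4  4.6 15.4] q [-0.71  0.57  1.4   0.    1.18 -1.62]
```

View pics/s11.png

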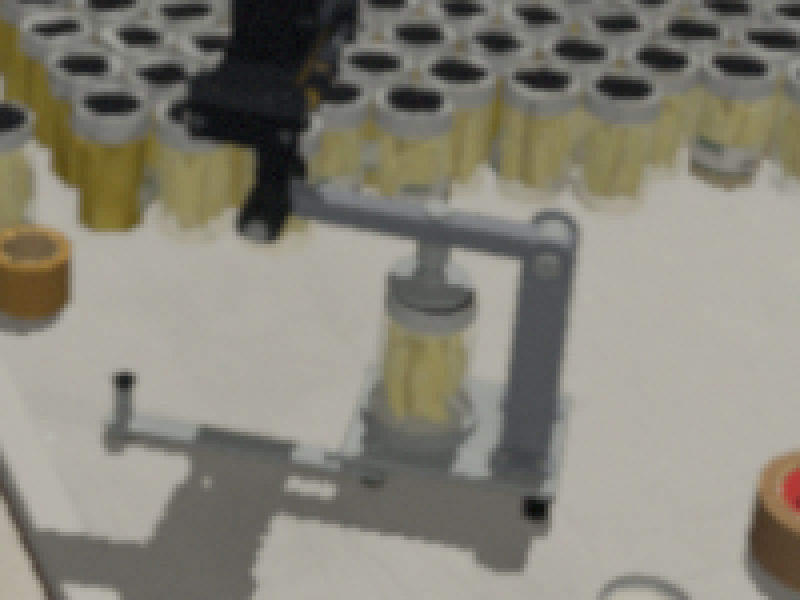

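Grip end is at crop (259,230). Level predicts (253,237), so about 0.03 rad remains; the press and leg have not moved.

>>> move_arm:
  series: "0 0 1 0 0 0;1 0 3 0 0 0;1 0 4 0 0 0;1 0 4 0 0 0"

```text
time: 14.15
position: [0.5524, -0.3282, 0.2011]
tool_rot: [0.325, 0.946, 0.0, 0.0]
ft_force: [-4.7, 3.0, 16.6]
grip_width: 0.0001
grip_force: 8.2
```

```bash
python3 fin.py s12
```

```text
leg_post [([0.451, -0.306, 0.047], 0.78)]
grip_top [([0.556, -0.335, 0.203], 0.7)]
lever_grip [([0.553, -0.33, 0.18], 0.58)]
nest [([0.646, -0.401, 0.029], 0.78)]
press_plate [([0.645, -0.4, 0.149], 0.63), ([0.648, -0.403, 0.002], 0.43)]
t 14.45 p [ 0.5524 -0.3282  0.2013] ydir 52.0 F [-5.   3.7 16.6] q [-0.71  0.57  1.4   0.    1.17 -1.62]
```

View pics/s12.png

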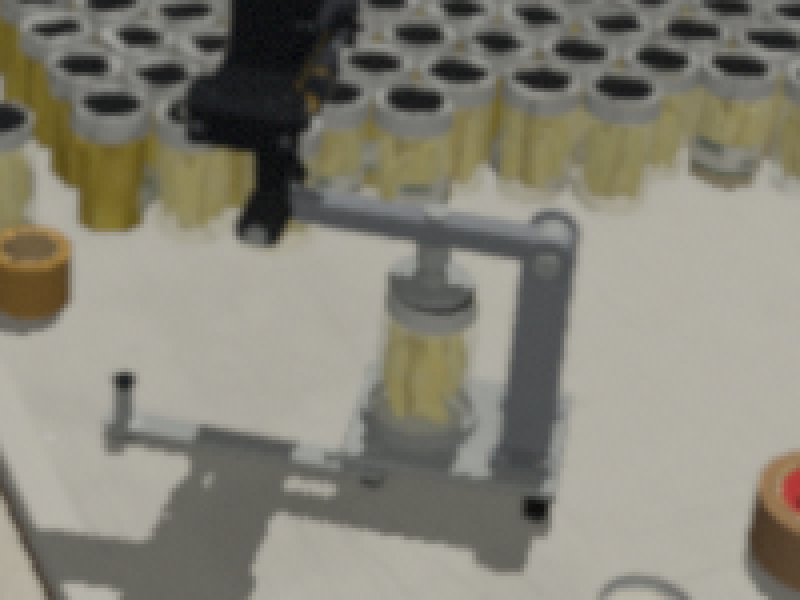

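>>> move_arm:
  series: "0 0 1 0 0 0;0 0 2 0 0 0;0 0 2 0 0 0;0 0 2 0 0 0"

```text
time: 14.78
position: [0.5523, -0.3282, 0.1994]
tool_rot: [0.325, 0.946, 0.0, 0.0]
ft_force: [-6.0, 4.2, 17.9]
grip_width: 0.0002
grip_force: 8.7
```

```bash
python3 fin.py s13
```

```text
leg_post [([0.449, -0.308, 0.045], 0.91), ([0.646, -0.402, 0.005], 0.6)]
grip_top [([0.554, -0.333, 0.203], 0.63)]
lever_grip [([0.556, -0.332, 0.182], 0.76)]
nest [([0.646, -0.4, 0.028], 0.56)]
press_plate [([0.645, -0.401, 0.151], 0.79), ([0.431, 0.343, 0.0], 0.38)]
t 15.08 p [ 0.5523 -0.3282  0.1995] ydir 52.0 F [-6.4  4.3 17.5] q [-0.71  0.57  1.41  0.    1.16 -1.62]
```

```bash
python3 -c "
from rig import robot
print(robot.hand_in())"
```

```text
the job is handed in; nothing more can be done
None
```

The job is handed in: the front leg snapped out to its end stop, and the arm is still holding the lever down at about level. The push is about 17.5 N, matching the 17 N given for level. The press stayed in place and the bystanders were not touched. It took about 15 s; the hand-in returned no verdict.

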